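Raise the pour-over stand to its next hole and seat the dripper

TASK

The carafe is too tall for the coffee stand as it is set. Draw the stand's post up by its top knob until the sprung button snaps out through the next hole and locks it, feeling for the click and not forcing the post once it has caught; then set the white dripper gently in the ring, fully seated and level, and let go. Leave the carafe standing under the ring and do not disturb the other things on the counter.

Things in the scene. Friction and masses are not known exactly. Their poses are not given: they have to be found in the camera images.
- stand: Fixed coffee stand. Origin on the column axis at counter level; z up; holes in the column's +x face, ring arm to -x. Wooden foot x -155 to 35, y +-70, 12 mm thick. Square steel sleeve, 24 mm outside, 3 mm wall, top at 172 mm; three 10.5 mm square holes centred 60, 105, 150 mm up. The post slides in it; more than 30 N between post and sleeve spoils the catch.
- post: Square post with ring arm and knob; only slides up and down in the sleeve, stays put by 6 N friction (0.3 kg; raising takes 8-11 N). Origin on the column axis level with the ring's upper face, axes as the stand's. To catch in the middle hole it must rise 8 to 37 mm, which differs from run to run and cannot be seen beforehand; the origin is then 213 to 237 mm above the counter.
- knob (a point): Centre of the round wooden knob on top of the post, on the column axis: 32 mm diameter, 37 mm high, top 19 mm above this point. Grip from above. At the hole the post stops hard, about 1 mm play either way: draw slowly (about 15 mm/s), stop when the pull changes by 5 or 6 N. A fast draw, or going on past the catch, overloads the button.
- ring (a point): Centre of the ring at the end of the arm, at its upper face, 95 mm from the column's axis. Steel, 74 mm outside, 45 mm hole, 6 mm thick.
- button (a joint): Domed sprung button (8 mm, facing +x) on a clip inside the post, 120 mm give or take 10 mm below the post's origin. Value in m: about 0 while held in behind the sleeve's wall (at the start, between lowest and middle hole), 0.009 when popped fully out, 6 mm proud of the sleeve.
- dripper: White ceramic dripper, about 0.22 kg, upright on the counter. Origin: centre of underside. Spigot 40 mm across, 24 mm long, 5 mm chamfer at its foot, below an open cup 62 mm across, 46 mm high, 4 mm wall; 70 mm tall in all. Seated, the spigot hangs through the ring and the cup's flat underside rests on the ring: origin 24 mm below ring. Press with less than 25 N.
- carafe: Glass carafe 90 mm in diameter, narrowing to a 52 mm mouth, 174 mm tall, standing loose on the stand's foot under the ring. Origin: centre of its underside. To be left alone.
- jar: Low sugar jar with wooden cap, 58 mm diameter, 80 mm high, loose; stands near the dripper, on either side of it. Bystander. Origin: centre of the underside.
- mug: White mug, 80 mm diameter, 90 mm high, loose. Bystander. Origin: centre of the underside.
- spoon: Spoon lying on the counter, along x, between the stand and the dripper. Bystander.
- mill: Wooden pepper mill, 54 mm diameter, 114 mm high, loose, far on the left. Bystander. Origin: centre of the underside.
- butter: White butter dish with lid, 140 mm diameter, 80 mm high, on the round wooden board at the left. Bystander. Origin: centre of the underside.
- cruet: White oil cruet, 64 mm diameter, 157 mm high, on the round wooden board at the left. Bystander. Origin: centre of the underside.
There are look-alikes about, which are no part of the job. Leave any blue or yellow look-alike of the dripper alone.

How it is judged:
By the outcome, as a careful person would: the job done as asked, in the order asked, and still so for the second after the job is handed in, with the robot touching nothing.
It also fails if it takes over 58 s, if anything falls off the work surface, if the arm or the gripper's body presses on something with over 40 N, if the wrist force passes 120 N, or if a joint passes its speed limit or range.

ROBOT

A 6-joint arm with a two-finger parallel gripper is mounted at the origin on the work surface. World frame = base frame: x ahead of the robot, y to its left, z up, the work surface at z = 0. Lengths are in m, angles in rad, forces in N, time in s.
With the tool pointing down it reaches from about 0.4 to 0.825 m from the base axis. Payload 7 kg.
Tool frame: the origin (TCP) lies at the very end of the fingers, on their centre line; the grasp point (between the pads) lies 19 mm behind it; z points along the fingers, y is the line along which they close (so a half turn about z gives the same grasp; the last joint's range is limited). The gripper opens to 88 mm and grips with 3 to 60 N. Pads are 19 mm wide; open, the fingers measure 130 mm over their backs; the gripper's body (78 mm by 193 mm) begins 47 mm behind the grasp point.
Start: joints at [1.513, 0.359, 0.012, 0, -1.224, -0.288], TCP at [0.229, 0.635, 0.201] pointing down, gripper open.
Joint ranges: [-3.07, 3.07], [-1.43, 2.12], [-1.02, 1.25], [-3.03, 1.67], [-3.05, -0], [-3.03, 3.03]. Speed limits (rad/s): [2.39, 2.39, 3.01, 3.14, 3.14, 3.14].

INTERFACE

Orientations are given as [roll, pitch, yaw] about the fixed x, y, z axes, in that order (R = Rz(yaw) Ry(pitch) Rx(roll)).
In Python, from station import arm gives the robot as it stands. The module is installed in compiled form; this text tells all that it offers.
- The arm moves only by the shell command python3 -m crank 'ROWS' [FORCE]. ROWS is JSON, a list of rows, each an object of numbers: "dx", "dy", "dz": the shift along the world's x, y, z in m; "twist": the turn about the world's z in degrees; "grip": the opening, from -1 (shut) to 1 (fully open). A call has exactly 5 rows; each row is the pose to reach, as a shift and turn from the pose commanded when the call began; what a row does not reach only later rows make up. A row lasts 1/12 s, in which the tool goes at most 41.7 mm and 7.16 degrees, less where a joint would pass 70% of its speed; a pose out of reach is approached as far as the arm can. A call with a gripper value outside its range is refused whole. The fingers move at their own pace and stop on an object; FORCE is the grip in N (left out, the last holds). Time passes only in rows, so rows that repeat a pose let the fingers close, or fill a call up. It gives the time, the measured TCP pose, the force, the opening and the grip force at its end, in the units of the state.
- arm.get_state(): the state, without advancing time (a new reading comes with each control period).
- arm.grab_frame(name): name is "scene" or "top" or "wrist"; returns the picture (400x640x3 uint8, red, green, blue); there is no depth.
- arm.get_calibration(name): a dict with "fx", "fy", "cx", "cy" (pixels), "k1" (the pictures are not rectified: a ray, as slopes to the right and down, at radius r is drawn at 1 + k1 r^2 times it, then the intrinsics apply), "cam_to_world" (4x4, takes a point from camera to world coordinates); the wrist camera has in their place "tool_from_camera" (4x4, takes a point from camera to tool coordinates, whose origin is the TCP and whose axes are the flange's). Camera axes: x right, y down, z forward; pixel columns grow to the right and rows downward; lengths in m; the calibration is good to about 2 mm. A picture is of the moment at which its call begins: read the wrist's pose just before it. get_calibration takes no time and is no camera call.
- arm.job_done(): hands the job in; it is judged then, once.
The state is a dict: "t": time; "q": joint angles; "qd": joint speeds; "joint_efforts": joint torques, N m; "eef_pos": TCP position; "ee_rot": TCP orientation; "force": force on the tool from outside, world axes, zero at the start; "moment": the same for the moment, N m; "width": finger opening in m; "gripper_force": force on a finger pad.
Only numpy, scipy, OpenCV 4.12 (cv2) and the standard library are available. Lean on these libraries where they do the work, as an engineer would, in place of code of your own. Each camera call takes 0.05 s, during which the arm holds its last target. There are 200 camera calls.

## Working session

There is one attempt and no reset: what is moved stays moved. The work goes in short steps, Python scripts to look and compute and a shell command to move; the robot and the scene stay as the last step left them, time stands still between calls to the robot, and variables do not carry over. Pictures are saved under pics/ and viewed, at most 10 in all, crops included, and the job is handed in when it is done.

```bash
mkdir -p pics; cat > h.py <<'E'
import numpy as np, cv2
from station import arm
from scipy.spatial.transform import Rotation as R
def cal(n,st=None):
    c=arm.get_calibration(n)
    if n=="wrist":
        T=np.eye(4);T[:3,:3]=R.from_euler('xyz',st['ee_rot']).as_matrix();T[:3,3]=st['eef_pos']
        return c,T@np.array(c['tool_from_camera'])
    return c,np.array(c['cam_to_world'])
def ray(n,u,v,st=None):
    c,T=cal(n,st)
    K=np.array([[c['fx'],0,c['cx']],[0,c['fy'],c['cy']],[0,0,1.]])
    p=cv2.undistortPoints(np.array([[[u,v]]],float),K,np.array([c['k1'],0,0,0,0.]))[0,0]
    return T[:3,3],T[:3,:3]@np.array([p[0],p[1],1])
def at_z(n,u,v,z,st=None):
    o,d=ray(n,u,v,st);return o+d*(z-o[2])/d[2]
def proj(n,P,st=None):
    c,T=cal(n,st)
    p=np.linalg.inv(T)@np.append(P,1);x,y=p[:2]/p[2];s=1+c['k1']*(x*x+y*y)
    return c['fx']*x*s+c['cx'],c['fy']*y*s+c['cy']
def save(n,f):
    im=arm.grab_frame(n);cv2.imwrite('pics/'+f,im[:,:,::-1]);return im
E
python3 - <<'E'
from h import *
a=save('scene','s0.png');b=save('top','t0.png')
for n in('scene','top'):
    c,T=cal(n);print(n,c['fx'],c['k1'],T.round(3).tolist())
s=arm.get_state();print(s)
E
```

```text
scene 464.605725187194 0.003795076030252446 [[0.881, 0.284, -0.379, 1.177], [0.473, -0.565, 0.676, -1.049], [-0.022, -0.774, -0.632, 1.136], [0.0, 0.0, 0.0, 1.0]]
top 500.013896971617 0.029349978710055756 [[-0.023, -0.995, 0.096, 0.425], [-1.0, 0.023, -0.006, 0.036], [0.003, -0.096, -0.995, 1.683], [0.0, 0.0, 0.0, 1.0]]
{'t': 0.1, 'q': array([ 1.51310739e+00,  3.59344803e-01,  1.11550442e-02, -3.03619960e-04,
       -1.22411127e+00, -2.88095554e-01]), 'qd': array([ 0.00132932, -0.00090386,  0.00122331,  0.00067451,  0.0001224 ,
       -0.00111409]), 'joint_efforts': array([-2.34316649e-03, -5.84161341e+01,  2.93753046e+01,  7.01562747e+00,
        1.01677689e-02, -5.25513099e-05]), 'eef_pos': array([0.22865323, 0.63458417, 0.19990018]), 'ee_rot': array([ 3.14006886e+00, -1.53892972e-04, -3.45887757e-01]), 'force': array([-0.67198167, -0.23114722,  0.14735389]), 'moment': array([-0.00076747,  0.0176094 ,  0.01930009]), 'gripper_force': 0.0, 'width': 0.08737533583649684}
```

View pics/s0.png

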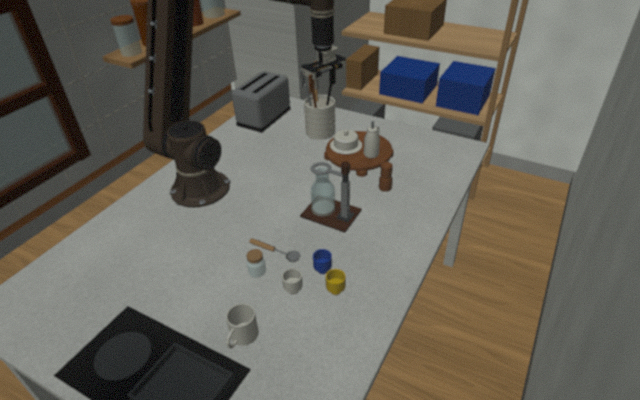

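View pics/t0.png

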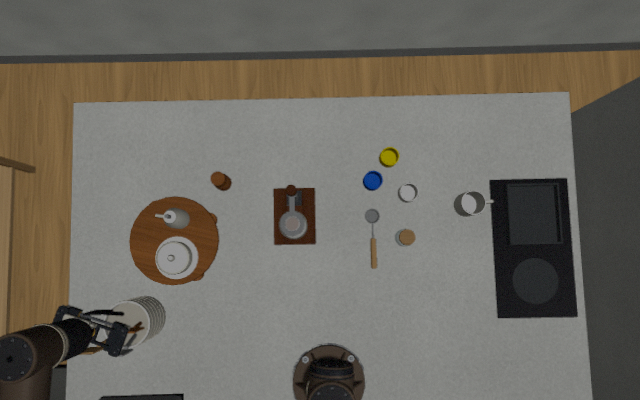

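Both views agree. In the top view: knob about (291,190), ring about (293,224), white dripper about (408,193), jar about (406,237), blue about (372,181). I'll enlarge the crops to refine these.

```bash
python3 - <<'E'
from h import *
b=cv2.imread('pics/t0.png');a=cv2.imread('pics/s0.png')
x=cv2.resize(b[140:260,265:425],None,fx=5,fy=5,interpolation=3)[:, :]
cv2.imwrite('pics/tc.png',x)
for n,u,v,z in(('knob',291,190,.25),('ring',293,225,.2),('dr',408,193,.07),('jar',406.5,237,.08),('blue',373,181,.07),('foot',294,216,.012)):print(n,at_z('top',u,v,z).round(3))
E
```

```text
knob [0.599 0.097 0.25 ]
ring [0.501 0.095 0.2  ]
dr [ 0.603 -0.275  0.07 ]
jar [ 0.46  -0.262  0.08 ]
blue [ 0.645 -0.163  0.07 ]
foot [0.54  0.099 0.012]
```

View pics/tc.png

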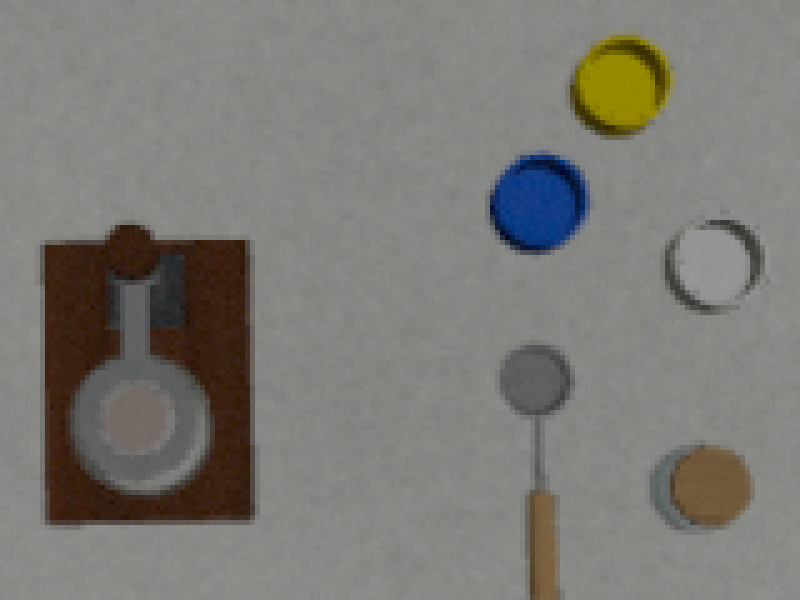

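The knob is at crop (131,251), so top-view (291.2,190.2). The foot spans crop x 44–250, y 240–522, so it is nearly square to the world axes. Next I need the knob height from the scene camera.

```bash
python3 - <<'E'
from h import *
a=cv2.imread('pics/s0.png')
x=cv2.resize(a[150:250,280:380],None,fx=6,fy=6,interpolation=3)
cv2.imwrite('pics/sc.png',x)
from h import *
for z in(.2,.22,.24,.25,.26,.28,.3):print(z,[round(k,1) for k in proj('scene',(.6,.098,z))],at_z('top',291.2,190.2,z).round(3))
for c in((44,240),(250,240),(46,522),(252,522)):print(at_z('top',265+c[0]/5,140+c[1]/5,.012).round(3))
E
```

```text
0.2 [np.float64(344.3), np.float64(174.7)] [0.605 0.099 0.2  ]
0.22 [np.float64(344.3), np.float64(170.0)] [0.602 0.098 0.22 ]
0.24 [np.float64(344.3), np.float64(165.1)] [0.6   0.097 0.24 ]
0.25 [np.float64(344.3), np.float64(162.6)] [0.599 0.097 0.25 ]
0.26 [np.float64(344.3), np.float64(160.2)] [0.598 0.096 0.26 ]
0.28 [np.float64(344.3), np.float64(155.1)] [0.595 0.095 0.28 ]
0.3 [np.float64(344.3), np.float64(150.0)] [0.593 0.094 0.3  ]
[0.636 0.165 0.012]
[0.633 0.026 0.012]
[0.447 0.166 0.012]
[0.444 0.029 0.012]
```

View pics/sc.png

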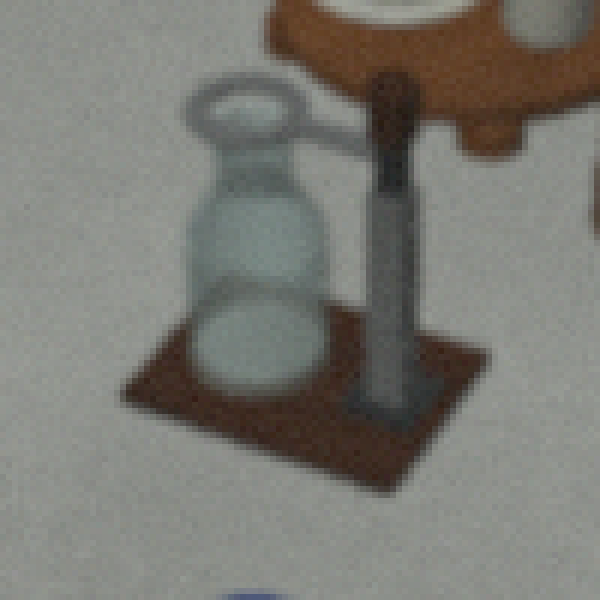

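Knob in the scene crop: x 393, y 72–145, centre about (345.5,168). That puts its centre at z ≈ 0.23, at x,y ≈ (0.602, 0.098). I'll rise first, then cross over.

```bash
python3 -m crank '[{"dz":0.04,"grip":1},{"dz":0.08,"grip":1},{"dz":0.12,"twist":7,"grip":1},{"dx":0.02,"dy":-0.03,"dz":0.14,"twist":14,"grip":1},{"dx":0.04,"dy":-0.06,"dz":0.14,"twist":19.8,"grip":1}]' 20
python3 -m crank '[{"dx":0.023,"dy":-0.034,"grip":1},{"dx":0.046,"dy":-0.068,"grip":1},{"dx":0.069,"dy":-0.102,"grip":1},{"dx":0.092,"dy":-0.136,"grip":1},{"dx":0.115,"dy":-0.17,"grip":1}]'
python3 -m crank '[{"dx":0.023,"dy":-0.034,"grip":1},{"dx":0.046,"dy":-0.068,"grip":1},{"dx":0.069,"dy":-0.102,"grip":1},{"dx":0.092,"dy":-0.136,"grip":1},{"dx":0.115,"dy":-0.17,"grip":1}]'
```

```text
invalid input at $[0]: expected keys dx, dy, dz, twist, grip
invalid input at $[0]: expected keys dx, dy, dz, twist, grip
invalid input at $[0]: expected keys dx, dy, dz, twist, grip
```

```bash
python3 -m crank '[{"dx":0,"dy":0,"dz":0.04,"twist":0,"grip":1},{"dx":0,"dy":0,"dz":0.08,"twist":0,"grip":1},{"dx":0,"dy":0,"dz":0.12,"twist":7,"grip":1},{"dx":0.02,"dy":-0.03,"dz":0.14,"twist":14,"grip":1},{"dx":0.04,"dy":-0.06,"dz":0.14,"twist":19.8,"grip":1}]' 20
python3 -m crank '[{"dx":0.023,"dy":-0.034,"dz":0,"twist":0,"grip":1},{"dx":0.046,"dy":-0.068,"dz":0,"twist":0,"grip":1},{"dx":0.069,"dy":-0.102,"dz":0,"twist":0,"grip":1},{"dx":0.092,"dy":-0.136,"dz":0,"twist":0,"grip":1},{"dx":0.115,"dy":-0.17,"dz":0,"twist":0,"grip":1}]'
python3 -m crank '[{"dx":0.023,"dy":-0.034,"dz":0,"twist":0,"grip":1},{"dx":0.046,"dy":-0.068,"dz":0,"twist":0,"grip":1},{"dx":0.069,"dy":-0.102,"dz":0,"twist":0,"grip":1},{"dx":0.092,"dy":-0.136,"dz":0,"twist":0,"grip":1},{"dx":0.115,"dy":-0.17,"dz":0,"twist":0,"grip":1}]'
```

```text
t: 0.52
eef_pos: [0.2693, 0.5768, 0.3455]
ee_rot: [-3.135, -0.003, 0.008]
force: [1.3, 0.6, 0.8]
width: 0.0876
gripper_force: 0.0
t: 0.93
eef_pos: [0.3843, 0.4031, 0.3406]
ee_rot: [3.141, 0.0, 0.0]
force: [1.4, 0.5, -0.4]
width: 0.0875
gripper_force: 0.0
t: 1.35
eef_pos: [0.4993, 0.2331, 0.3407]
ee_rot: [-3.141, 0.0, 0.0]
force: [0.9, 0.5, -1.0]
width: 0.0877
gripper_force: 0.0
```

```bash
python3 -m crank '[{"dx":0.023,"dy":-0.034,"dz":0,"twist":0,"grip":1},{"dx":0.046,"dy":-0.068,"dz":0,"twist":0,"grip":1},{"dx":0.069,"dy":-0.102,"dz":0,"twist":0,"grip":1},{"dx":0.09,"dy":-0.125,"dz":0,"twist":0,"grip":1},{"dx":0.103,"dy":-0.135,"dz":0,"twist":0,"grip":1}]'
python3 - <<'E'
from h import *
s=arm.get_state();save('wrist','w1.png')
print(s['eef_pos'],np.array(arm.get_calibration('wrist')['tool_from_camera']).round(3).tolist())
for z in(.2,.228,.247):print(proj('wrist',(.602,.098,z),s),proj('wrist',(.507,.098,z),s))
E
```

```text
t: 1.77
eef_pos: [0.603, 0.0967, 0.3402]
ee_rot: [3.141, 0.001, -0.003]
force: [0.2, 1.3, 0.6]
width: 0.0876
gripper_force: 0.0
[0.60301347 0.09671098 0.34018048] [[-0.0, -0.967, -0.253, 0.068], [1.0, -0.0, -0.001, 0.0], [0.001, -0.253, 0.967, -0.184], [0.0, 0.0, 0.0, 1.0]]
(np.float64(320.52336577874553), np.float64(180.70645111171368)) (np.float64(320.9284268934769), np.float64(272.8838044011113))
(np.float64(320.4011748143204), np.float64(187.496868841128)) (np.float64(320.85016162167375), np.float64(286.62138249642254))
(np.float64(320.30512538738697), np.float64(192.8381009932091)) (np.float64(320.7895991736393), np.float64(297.2657868317899))
```

View pics/w1.png

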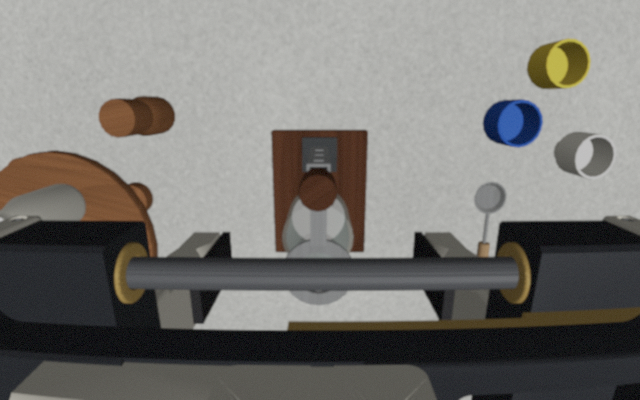

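The wrist view shows the knob top at (318.5,190), within 2 px of the prediction, so the knob is at about (0.603,0.099). I'll descend and grip.

```bash
python3 -m crank '[{"dx":0,"dy":0.002,"dz":-0.03,"twist":0,"grip":1},{"dx":0,"dy":0.002,"dz":-0.06,"twist":0,"grip":1},{"dx":0,"dy":0.002,"dz":-0.09,"twist":0,"grip":1},{"dx":0,"dy":0.002,"dz":-0.11,"twist":0,"grip":0.3},{"dx":0,"dy":0.002,"dz":-0.127,"twist":0,"grip":0}]' 20
python3 -m crank '[{"dx":0,"dy":0,"dz":0,"twist":0,"grip":-0.15},{"dx":0,"dy":0,"dz":0,"twist":0,"grip":-0.2},{"dx":0,"dy":0,"dz":0,"twist":0,"grip":-0.4},{"dx":0,"dy":0,"dz":0,"twist":0,"grip":-0.6},{"dx":0,"dy":0,"dz":0,"twist":0,"grip":-0.6}]' 20
```

```text
t: 2.23
eef_pos: [0.6005, 0.1018, 0.2111]
ee_rot: [3.141, 0.003, -0.0]
force: [0.0, -0.9, -0.9]
width: 0.0797
gripper_force: 0.0
t: 2.65
eef_pos: [0.6024, 0.1023, 0.2152]
ee_rot: [-3.141, -0.002, -0.0]
force: [0.5, 0.6, -0.8]
width: 0.0465
gripper_force: 0.0
```

```bash
python3 -m crank '[{"dx":0,"dy":0,"dz":0,"twist":0,"grip":-0.6},{"dx":0,"dy":0,"dz":0,"twist":0,"grip":-0.6},{"dx":0,"dy":0,"dz":0,"twist":0,"grip":-0.6},{"dx":0,"dy":0,"dz":0,"twist":0,"grip":-0.6},{"dx":0,"dy":0,"dz":0,"twist":0,"grip":-0.6}]' 20
python3 - <<'E'
from h import *
for k in range(3):
    s=arm.get_state();print(s['eef_pos'],s['force'],s['moment'],s['width'],s['gripper_force']);save('wrist','x%d.png'%k)
E
```

```text
t: 3.07
eef_pos: [0.602, 0.1004, 0.2145]
ee_rot: [3.139, -0.0, -0.001]
force: [1.4, -6.2, 1.0]
width: 0.0313
gripper_force: 20.0
[0.60197139 0.10035055 0.21452498] [ 1.4487275  -6.24639006  1.04427265] [-2.3447388  -0.2615352   0.07677433] 0.031269706043249856 20.001375675201416
[0.60199606 0.10037931 0.21452105] [ 0.05260898 -6.36997647  2.05248193] [-2.32833749 -0.26672798  0.06881778] 0.030905499239386305 20.001397132873535
[0.60198082 0.10036594 0.2145127 ] [ 0.4824801  -5.64081855  0.81487598] [-2.22412154 -0.23541616  0.0581286 ] 0.03134991082948156 20.001415014266968
```

Gripped, with a slight side load: the knob lies about 1 mm to −y. I'll relieve it and start the slow draw.

```bash
python3 -m crank '[{"dx":0,"dy":-0.0005,"dz":0,"twist":0,"grip":-0.6},{"dx":0,"dy":-0.001,"dz":0,"twist":0,"grip":-0.6},{"dx":0,"dy":-0.001,"dz":0.0005,"twist":0,"grip":-0.6},{"dx":0,"dy":-0.001,"dz":0.001,"twist":0,"grip":-0.6},{"dx":0,"dy":-0.001,"dz":0.002,"twist":0,"grip":-0.6}]'
python3 -m crank '[{"dx":0,"dy":0,"dz":0.0007,"twist":0,"grip":-0.6},{"dx":0,"dy":0,"dz":0.0014,"twist":0,"grip":-0.6},{"dx":0,"dy":0,"dz":0.0021,"twist":0,"grip":-0.6},{"dx":0,"dy":0,"dz":0.0028,"twist":0,"grip":-0.6},{"dx":0,"dy":0,"dz":0.0035,"twist":0,"grip":-0.6}]'
```

```text
t: 3.63
eef_pos: [0.6018, 0.1004, 0.2147]
ee_rot: [3.141, 0.001, -0.001]
force: [7.0, -6.3, -11.3]
width: 0.031
gripper_force: 20.0
t: 4.05
eef_pos: [0.6018, 0.1004, 0.2172]
ee_rot: [3.14, 0.002, -0.001]
force: [6.4, -6.2, -10.6]
width: 0.0306
gripper_force: 20.0
```

```bash
python3 -m crank '[{"dx":0,"dy":0,"dz":0.0005,"twist":0,"grip":-0.6},{"dx":0,"dy":0,"dz":0.001,"twist":0,"grip":-0.6},{"dx":0,"dy":0,"dz":0.0015,"twist":0,"grip":-0.6},{"dx":0,"dy":0,"dz":0.002,"twist":0,"grip":-0.6},{"dx":0,"dy":0,"dz":0.0025,"twist":0,"grip":-0.6}]'
```

```text
t: 4.47
eef_pos: [0.6018, 0.1004, 0.2197]
ee_rot: [3.14, 0.002, -0.001]
force: [7.0, -6.2, -11.1]
width: 0.0309
gripper_force: 20.0
```

```bash
python3 -m crank '[{"dx":0,"dy":0,"dz":0.0005,"twist":0,"grip":-0.6},{"dx":0,"dy":0,"dz":0.001,"twist":0,"grip":-0.6},{"dx":0,"dy":0,"dz":0.0015,"twist":0,"grip":-0.6},{"dx":0,"dy":0,"dz":0.002,"twist":0,"grip":-0.6},{"dx":0,"dy":0,"dz":0.0025,"twist":0,"grip":-0.6}]'
```

```text
t: 4.88
eef_pos: [0.6018, 0.1004, 0.2222]
ee_rot: [3.14, 0.002, -0.001]
force: [5.9, -6.9, -10.7]
width: 0.0309
gripper_force: 20.0
```

```bash
python3 -m crank '[{"dx":0,"dy":0,"dz":0.0005,"twist":0,"grip":-0.6},{"dx":0,"dy":0,"dz":0.001,"twist":0,"grip":-0.6},{"dx":0,"dy":0,"dz":0.0015,"twist":0,"grip":-0.6},{"dx":0,"dy":0,"dz":0.002,"twist":0,"grip":-0.6},{"dx":0,"dy":0,"dz":0.0025,"twist":0,"grip":-0.6}]'
```

```text
t: 5.3
eef_pos: [0.6018, 0.1004, 0.2247]
ee_rot: [3.14, 0.002, -0.001]
force: [6.6, -5.8, -9.6]
width: 0.031
gripper_force: 20.0
```

```bash
python3 -m crank '[{"dx":0,"dy":0,"dz":0.0005,"twist":0,"grip":-0.6},{"dx":0,"dy":0,"dz":0.001,"twist":0,"grip":-0.6},{"dx":0,"dy":0,"dz":0.0015,"twist":0,"grip":-0.6},{"dx":0,"dy":0,"dz":0.002,"twist":0,"grip":-0.6},{"dx":0,"dy":0,"dz":0.0025,"twist":0,"grip":-0.6}]'
```

```text
t: 5.72
eef_pos: [0.6018, 0.1004, 0.2272]
ee_rot: [3.14, 0.002, -0.001]
force: [7.2, -6.3, -10.9]
width: 0.0311
gripper_force: 20.0
```

```bash
python3 -m crank '[{"dx":0,"dy":0,"dz":0.0005,"twist":0,"grip":-0.6},{"dx":0,"dy":0,"dz":0.001,"twist":0,"grip":-0.6},{"dx":0,"dy":0,"dz":0.0015,"twist":0,"grip":-0.6},{"dx":0,"dy":0,"dz":0.002,"twist":0,"grip":-0.6},{"dx":0,"dy":0,"dz":0.0025,"twist":0,"grip":-0.6}]'
```

```text
t: 6.13
eef_pos: [0.6018, 0.1004, 0.2296]
ee_rot: [3.14, 0.002, -0.001]
force: [6.0, -5.6, -11.3]
width: 0.0308
gripper_force: 20.0
```

```bash
python3 -m crank '[{"dx":0,"dy":0,"dz":0.0005,"twist":0,"grip":-0.6},{"dx":0,"dy":0,"dz":0.001,"twist":0,"grip":-0.6},{"dx":0,"dy":0,"dz":0.0015,"twist":0,"grip":-0.6},{"dx":0,"dy":0,"dz":0.002,"twist":0,"grip":-0.6},{"dx":0,"dy":0,"dz":0.0025,"twist":0,"grip":-0.6}]'
```

```text
t: 6.55
eef_pos: [0.6018, 0.1004, 0.2322]
ee_rot: [3.14, 0.002, -0.001]
force: [7.3, -6.3, -11.4]
width: 0.0309
gripper_force: 20.0
```

```bash
python3 -m crank '[{"dx":0,"dy":0,"dz":0.0005,"twist":0,"grip":-0.6},{"dx":0,"dy":0,"dz":0.001,"twist":0,"grip":-0.6},{"dx":0,"dy":0,"dz":0.0015,"twist":0,"grip":-0.6},{"dx":0,"dy":0,"dz":0.002,"twist":0,"grip":-0.6},{"dx":0,"dy":0,"dz":0.0025,"twist":0,"grip":-0.6}]'
```

```text
t: 6.97
eef_pos: [0.6018, 0.1004, 0.2346]
ee_rot: [3.14, 0.002, -0.001]
force: [6.7, -5.3, -10.6]
width: 0.0309
gripper_force: 20.0
```

```bash
python3 -m crank '[{"dx":0,"dy":0,"dz":0.0005,"twist":0,"grip":-0.6},{"dx":0,"dy":0,"dz":0.001,"twist":0,"grip":-0.6},{"dx":0,"dy":0,"dz":0.0015,"twist":0,"grip":-0.6},{"dx":0,"dy":0,"dz":0.002,"twist":0,"grip":-0.6},{"dx":0,"dy":0,"dz":0.0025,"twist":0,"grip":-0.6}]'
```

```text
t: 7.38
eef_pos: [0.6018, 0.1004, 0.2371]
ee_rot: [3.14, 0.002, -0.001]
force: [6.2, -5.9, -10.9]
width: 0.0308
gripper_force: 20.0
```

```bash
python3 -m crank '[{"dx":0,"dy":0,"dz":0.0005,"twist":0,"grip":-0.6},{"dx":0,"dy":0,"dz":0.001,"twist":0,"grip":-0.6},{"dx":0,"dy":0,"dz":0.0015,"twist":0,"grip":-0.6},{"dx":0,"dy":0,"dz":0.002,"twist":0,"grip":-0.6},{"dx":0,"dy":0,"dz":0.0025,"twist":0,"grip":-0.6}]'
```

```text
t: 7.8
eef_pos: [0.6018, 0.1004, 0.2397]
ee_rot: [3.14, 0.002, -0.001]
force: [6.3, -5.8, -11.0]
width: 0.031
gripper_force: 20.0
```

```bash
python3 -m crank '[{"dx":0,"dy":0,"dz":0.0005,"twist":0,"grip":-0.6},{"dx":0,"dy":0,"dz":0.001,"twist":0,"grip":-0.6},{"dx":0,"dy":0,"dz":0.0015,"twist":0,"grip":-0.6},{"dx":0,"dy":0,"dz":0.002,"twist":0,"grip":-0.6},{"dx":0,"dy":0,"dz":0.0025,"twist":0,"grip":-0.6}]'
```

```text
t: 8.22
eef_pos: [0.6018, 0.1004, 0.2421]
ee_rot: [3.14, 0.002, -0.001]
force: [5.7, -6.3, -11.8]
width: 0.0309
gripper_force: 20.0
```

```bash
python3 -m crank '[{"dx":0,"dy":0,"dz":0.0005,"twist":0,"grip":-0.6},{"dx":0,"dy":0,"dz":0.001,"twist":0,"grip":-0.6},{"dx":0,"dy":0,"dz":0.0015,"twist":0,"grip":-0.6},{"dx":0,"dy":0,"dz":0.002,"twist":0,"grip":-0.6},{"dx":0,"dy":0,"dz":0.0025,"twist":0,"grip":-0.6}]'
```

```text
t: 8.63
eef_pos: [0.6018, 0.1004, 0.245]
ee_rot: [3.14, 0.002, -0.001]
force: [5.1, -5.8, -8.5]
width: 0.0311
gripper_force: 20.0
```

The pull eased to 8.5 N, so the button may be entering the hole. I'll take very small steps now.

```bash
python3 -m crank '[{"dx":0,"dy":0,"dz":0.0003,"twist":0,"grip":-0.6},{"dx":0,"dy":0,"dz":0.0006,"twist":0,"grip":-0.6},{"dx":0,"dy":0,"dz":0.0008,"twist":0,"grip":-0.6},{"dx":0,"dy":0,"dz":0.0008,"twist":0,"grip":-0.6},{"dx":0,"dy":0,"dz":0.0008,"twist":0,"grip":-0.6}]'
```

```text
t: 9.05
eef_pos: [0.6019, 0.1004, 0.2465]
ee_rot: [3.14, 0.001, -0.001]
force: [4.4, -4.3, -5.4]
width: 0.031
gripper_force: 20.0
```

```bash
python3 - <<'E'
from h import *
s=arm.get_state();print(s['eef_pos'],s['force'])
w=save('wrist','w2.png')[:,:,::-1];a=save('scene','s2.png')[:,:,::-1]
for z in(.06,.105,.15,.172):print(z,proj('wrist',(.615,.0985,z),s),proj('scene',(.615,.0985,z)))
c1=cv2.resize(w[100:250,260:380],(400,500),interpolation=3)
c2=cv2.resize(a[150:230,313:377],(400,500),interpolation=3)
cv2.imwrite('pics/c2.png',np.hstack([c1,c2]))
E
```

```text
[0.60188175 0.10039102 0.24647811] [ 4.38274991 -4.29521306 -5.43441156]
0.06 (np.float64(323.60963558087406), np.float64(158.429509397231)) (np.float64(348.11032202608686), np.float64(207.28645296892705))
0.105 (np.float64(323.85415295436286), np.float64(165.56146251618605)) (np.float64(348.1704189769067), np.float64(197.53987178836306))
0.15 (np.float64(324.1731881772869), np.float64(174.87544201056804)) (np.float64(348.23270649171076), np.float64(187.44933011676287))
0.172 (np.float64(324.36735581172974), np.float64(180.5487364389824)) (np.float64(348.2639920813125), np.float64(182.38541262007402))
```

View pics/c2.png

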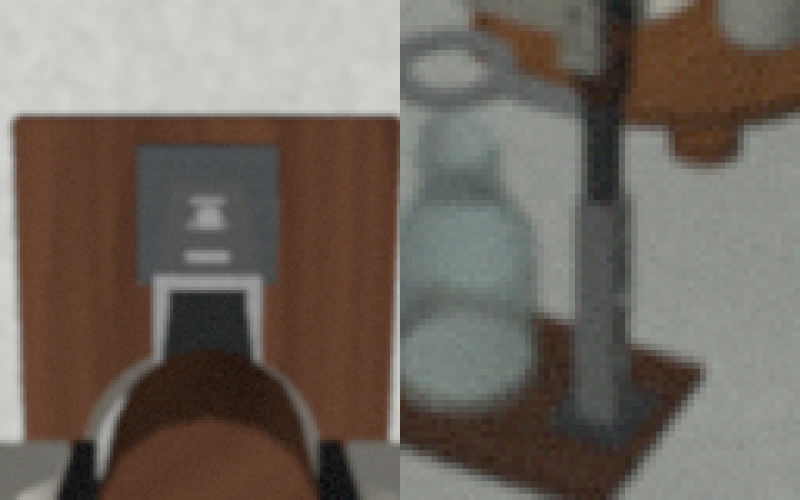

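The wrist crop shows the bright button bridging the lowest and middle hole marks at crop y 200–225, where there were separate bars before. The middle hole was predicted at crop y ≈ 218, so the button has popped. The scene crop shows the ring above the carafe mouth, centred at about (445,70). I'll release gently and rise.

```bash
python3 -m crank '[{"dx":0,"dy":0,"dz":-0.0005,"twist":0,"grip":-0.6},{"dx":0,"dy":0,"dz":-0.0005,"twist":0,"grip":0},{"dx":0,"dy":0,"dz":-0.0005,"twist":0,"grip":0.6},{"dx":0,"dy":0,"dz":-0.0005,"twist":0,"grip":0.6},{"dx":0,"dy":0,"dz":-0.0005,"twist":0,"grip":0.6}]'
python3 -m crank '[{"dx":0,"dy":0,"dz":0,"twist":0,"grip":0.6},{"dx":0,"dy":0,"dz":0.01,"twist":0,"grip":0.6},{"dx":0,"dy":0,"dz":0.03,"twist":0,"grip":1},{"dx":0,"dy":0,"dz":0.06,"twist":0,"grip":1},{"dx":0,"dy":-0.01,"dz":0.09,"twist":0,"grip":1}]'
python3 -m crank '[{"dx":0,"dy":-0.04,"dz":0,"twist":0,"grip":1},{"dx":0,"dy":-0.08,"dz":0,"twist":0,"grip":1},{"dx":0,"dy":-0.12,"dz":0,"twist":0,"grip":1},{"dx":0,"dy":-0.16,"dz":-0.01,"twist":0,"grip":1},{"dx":0,"dy":-0.2,"dz":-0.02,"twist":0,"grip":1}]'
python3 -m crank '[{"dx":0,"dy":-0.035,"dz":-0.02,"twist":0,"grip":1},{"dx":0,"dy":-0.07,"dz":-0.04,"twist":0,"grip":1},{"dx":0,"dy":-0.105,"dz":-0.06,"twist":0,"grip":1},{"dx":0,"dy":-0.14,"dz":-0.08,"twist":0,"grip":1},{"dx":0,"dy":-0.165,"dz":-0.1,"twist":0,"grip":1}]'
python3 - <<'E'
from h import *
s=arm.get_state();print(s['eef_pos'],s['force'])
w=save('wrist','w3.png')[:,:,::-1];t=save('top','t3.png')[:,:,::-1];a=save('scene','s3.png')[:,:,::-1]
print(proj('wrist',(.603,-.275,.07),s))
c1=cv2.resize(w[60:300,120:520],(800,480)[:2],interpolation=3)
c1=cv2.resize(w[:, :],(400,250))
c2=cv2.resize(t[170:250,265:329],(240,300),interpolation=3)
c2=cv2.resize(t[175:245,260:330],(350,350),interpolation=3);c3=cv2.resize(a[150:220,290:360],(350,350),interpolation=3)
o=np.zeros((600,800,3),np.uint8);o[:250,:400]=c1;o[250:,:350]=c2;o[250:,400:750]=c3
cv2.imwrite('pics/c3.png',o)
E
```

```text
t: 9.57
eef_pos: [0.6017, 0.1015, 0.247]
ee_rot: [-3.141, 0.0, 0.0]
force: [-0.2, -0.3, 0.5]
width: 0.0519
gripper_force: 0.0
t: 9.98
eef_pos: [0.6014, 0.0918, 0.3382]
ee_rot: [3.141, 0.001, 0.001]
force: [1.6, -0.7, 0.9]
width: 0.0843
gripper_force: 0.0
t: 10.4
eef_pos: [0.602, -0.1105, 0.3187]
ee_rot: [-3.141, -0.003, 0.001]
force: [1.0, 1.0, -0.3]
width: 0.0877
gripper_force: 0.0
t: 10.82
eef_pos: [0.6017, -0.2767, 0.2171]
ee_rot: [3.141, -0.001, -0.001]
force: [1.4, 0.1, -0.3]
width: 0.0876
gripper_force: 0.0
[ 0.60165712 -0.27667533  0.21705716] [ 1.44069709  0.09100325 -0.26113795]
(np.float64(320.180695303948), np.float64(177.0491299801623))
```

View pics/c3.png

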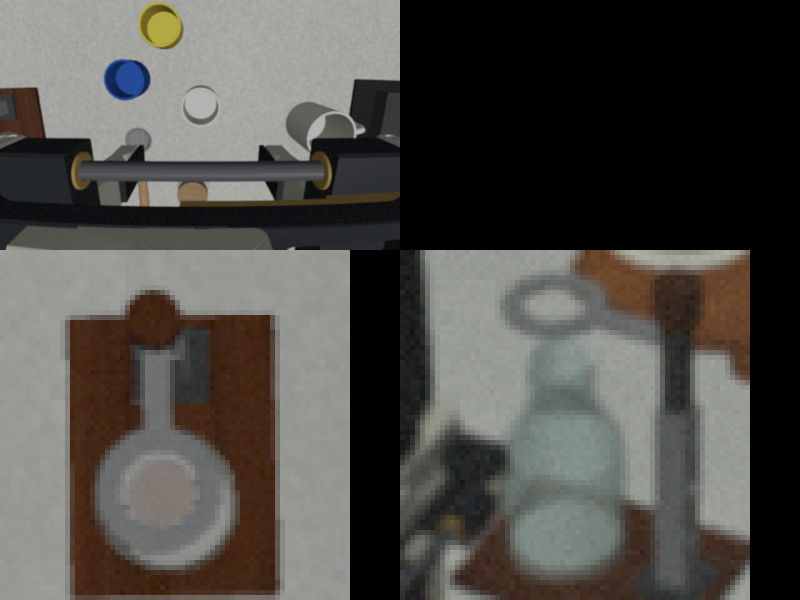

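Wrist view: white dripper rim centred at about (320.5,168), with the fingers well clear of the neighbours. Ring centre: top (292.2,223.6), scene (321,160.9).

```bash
python3 - <<'E'
from h import *
w=cv2.imread('pics/w3.png')
m=(cv2.inRange(w[135:205,280:360],(95,95,95),(255,255,255)));
st=arm.get_state()
g=cv2.cvtColor(cv2.GaussianBlur(w[130:210,270:370],(3,3),0),cv2.COLOR_BGR2GRAY)
c=cv2.HoughCircles(g,cv2.HOUGH_GRADIENT,1,50,param1=60,param2=12,minRadius=22,maxRadius=36);print(c)
for uv in((320.5,168),):print(at_z('wrist',*uv,.07,st))
if c is not None: print(at_z('wrist',270+c[0,0,0],130+c[0,0,1],.07,st))
for uv in((408,193),(407.9,192.8)):print(at_z('top',*uv,.07))
o1,d1=ray('top',292.2,223.6);o2,d2=ray('scene',321,160.9)
A=np.stack([d1,-d2],1);k=np.linalg.lstsq(A,o2-o1,rcond=None)[0];print('ring',o1+d1*k[0],o2+d2*k[1])
for z in(.21,.22,.23,.24):print(z,at_z('top',292.2,223.6,z),at_z('scene',321,160.9,z))
E
```

```text
[[[50.5 34.5 25.4]]]
[ 0.61036728 -0.27414195  0.07      ]
[ 0.61370889 -0.27415727  0.07      ]
[ 0.60266779 -0.2746446   0.07      ]
[ 0.60332801 -0.27434745  0.07      ]
ring [0.50349145 0.09640337 0.22770619] [0.5090358  0.09998091 0.22815415]
0.21 [0.50445087 0.09713358 0.21      ] [0.49567772 0.12295597 0.21      ]
0.22 [0.50390901 0.09672118 0.22      ] [0.50303586 0.11030043 0.22      ]
0.23 [0.50336715 0.09630877 0.23      ] [0.510394   0.09764489 0.23      ]
0.24 [0.5028253  0.09589637 0.24      ] [0.51775214 0.08498935 0.24      ]
```

```bash
python3 -c "
import cv2,numpy as np
w=cv2.imread('pics/w3.png')[120:220,260:380];cv2.imwrite('pics/c4.png',cv2.resize(w,None,fx=5,fy=5,interpolation=3))"
```

```text
(no output)
```

View pics/c4.png

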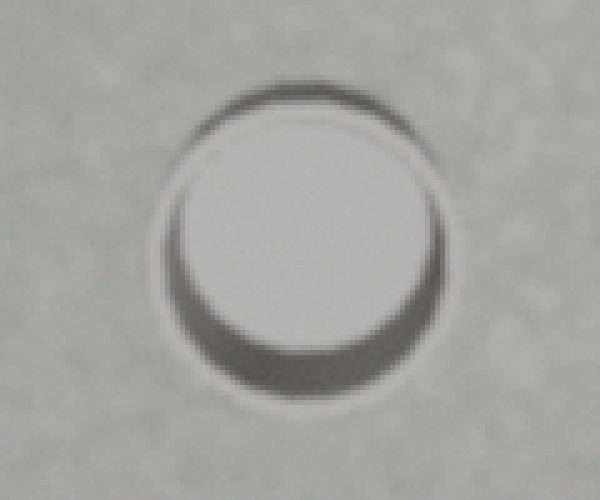

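The rim in the crop spans x 150–462, y 100–415, so its centre is about (321.2,171.6). That gives x ≈ 0.606, y ≈ −0.2745. I'll descend to TCP z ≈ 0.036 and grip.

```bash
python3 -m crank '[{"dx":0.003,"dy":0.002,"dz":-0.035,"twist":0,"grip":1},{"dx":0.003,"dy":0.002,"dz":-0.07,"twist":0,"grip":1},{"dx":0.003,"dy":0.002,"dz":-0.105,"twist":0,"grip":1},{"dx":0.003,"dy":0.002,"dz":-0.14,"twist":0,"grip":1},{"dx":0.003,"dy":0.002,"dz":-0.16,"twist":0,"grip":1}]' 15
python3 -m crank '[{"dx":0,"dy":0,"dz":-0.01,"twist":0,"grip":1},{"dx":0,"dy":0,"dz":-0.021,"twist":0,"grip":0.6},{"dx":0,"dy":0,"dz":-0.021,"twist":0,"grip":0.4},{"dx":0,"dy":0,"dz":-0.021,"twist":0,"grip":0.2},{"dx":0,"dy":0,"dz":-0.021,"twist":0,"grip":0.1}]' 15
python3 -m crank '[{"dx":0,"dy":0,"dz":0,"twist":0,"grip":0.1},{"dx":0,"dy":0,"dz":0,"twist":0,"grip":0.1},{"dx":0,"dy":0,"dz":0,"twist":0,"grip":0.1},{"dx":0,"dy":0,"dz":0,"twist":0,"grip":0.1},{"dx":0,"dy":0,"dz":0,"twist":0,"grip":0.1}]' 15
```

```text
t: 11.38
eef_pos: [0.6042, -0.2705, 0.055]
ee_rot: [-3.141, 0.002, 0.0]
force: [0.4, -0.0, -0.9]
width: 0.0874
gripper_force: 0.0
t: 11.8
eef_pos: [0.6063, -0.2721, 0.0381]
ee_rot: [3.141, -0.003, 0.0]
force: [0.3, -0.7, 1.5]
width: 0.0664
gripper_force: 0.4
t: 12.22
eef_pos: [0.6061, -0.2725, 0.0379]
ee_rot: [3.141, -0.003, 0.0]
force: [0.3, -0.8, 6.4]
width: 0.0609
gripper_force: 15.0
```

```bash
python3 -m crank '[{"dx":0,"dy":0,"dz":0.01,"twist":0,"grip":0},{"dx":0,"dy":0,"dz":0.035,"twist":0,"grip":0},{"dx":0,"dy":0,"dz":0.07,"twist":0,"grip":0},{"dx":0,"dy":0,"dz":0.105,"twist":0,"grip":0},{"dx":0,"dy":0,"dz":0.14,"twist":0,"grip":0}]' 15
python3 -m crank '[{"dx":0,"dy":0,"dz":0.035,"twist":0,"grip":0},{"dx":-0.01,"dy":0.01,"dz":0.07,"twist":0,"grip":0},{"dx":-0.025,"dy":0.03,"dz":0.1,"twist":0,"grip":0},{"dx":-0.04,"dy":0.05,"dz":0.125,"twist":0,"grip":0},{"dx":-0.06,"dy":0.08,"dz":0.14,"twist":0,"grip":0}]'
python3 -m crank '[{"dx":-0.015,"dy":0.03,"dz":0,"twist":0,"grip":0},{"dx":-0.03,"dy":0.06,"dz":0,"twist":0,"grip":0},{"dx":-0.039,"dy":0.09,"dz":0,"twist":0,"grip":0},{"dx":-0.039,"dy":0.125,"dz":0,"twist":0,"grip":0},{"dx":-0.039,"dy":0.155,"dz":0,"twist":0,"grip":0}]'
python3 -m crank '[{"dx":0,"dy":0.03,"dz":0,"twist":0,"grip":0},{"dx":0,"dy":0.055,"dz":0,"twist":0,"grip":0},{"dx":0,"dy":0.075,"dz":0,"twist":0,"grip":0},{"dx":0,"dy":0.075,"dz":0,"twist":0,"grip":0},{"dx":0,"dy":0.075,"dz":0,"twist":0,"grip":0}]'
```

```text
t: 12.63
eef_pos: [0.604, -0.2717, 0.1778]
ee_rot: [-3.141, 0.001, -0.0]
force: [1.4, 0.1, -2.6]
width: 0.061
gripper_force: 15.0
t: 13.05
eef_pos: [0.5447, -0.1924, 0.3192]
ee_rot: [3.141, -0.003, -0.002]
force: [0.9, 0.9, -1.3]
width: 0.061
gripper_force: 15.0
t: 13.47
eef_pos: [0.5043, -0.0354, 0.317]
ee_rot: [-3.14, -0.001, -0.0]
force: [0.4, -0.1, -1.8]
width: 0.0612
gripper_force: 15.0
t: 13.88
eef_pos: [0.5051, 0.0389, 0.3163]
ee_rot: [-3.141, 0.001, 0.002]
force: [-0.2, -0.8, -1.4]
width: 0.0613
gripper_force: 15.0
```

Aligning over the ring at about (0.507, 0.100), then a check look before insertion.

```bash
python3 -m crank '[{"dx":0.001,"dy":0.025,"dz":0,"twist":0,"grip":0},{"dx":0.001,"dy":0.045,"dz":0,"twist":0,"grip":0},{"dx":0.001,"dy":0.06,"dz":0,"twist":0,"grip":0},{"dx":0.001,"dy":0.06,"dz":-0.015,"twist":0,"grip":0},{"dx":0.001,"dy":0.06,"dz":-0.03,"twist":0,"grip":0}]'
python3 -m crank '[{"dx":0,"dy":0,"dz":-0.005,"twist":0,"grip":0},{"dx":0,"dy":0,"dz":-0.01,"twist":0,"grip":0},{"dx":0,"dy":0,"dz":-0.01,"twist":0,"grip":0},{"dx":0,"dy":0,"dz":-0.01,"twist":0,"grip":0},{"dx":0,"dy":0,"dz":-0.01,"twist":0,"grip":0}]'
python3 - <<'E'
from h import *
s=arm.get_state();print(s['eef_pos'],s['force'])
w=save('wrist','w5.png')[:,:,::-1];a=save('scene','s5.png')[:,:,::-1];t=save('top','t5.png')[:,:,::-1]
o=np.zeros((600,800,3),np.uint8)
o[:,:480]=cv2.resize(a[130:210,290:354],(480,600),interpolation=3)
o[:200,480:]=cv2.resize(w,(320,200));o[200:,480:]=cv2.resize(w[140:280,264:376],(320,400),interpolation=3)
cv2.imwrite('pics/c5.png',o)
E
```

```text
t: 14.3
eef_pos: [0.5069, 0.0982, 0.2865]
ee_rot: [-3.141, -0.001, 0.0]
force: [-0.7, -0.1, -2.3]
width: 0.0612
gripper_force: 15.0
t: 14.72
eef_pos: [0.5072, 0.0978, 0.2769]
ee_rot: [-3.141, -0.001, -0.001]
force: [0.1, 0.6, -2.4]
width: 0.061
gripper_force: 15.0
[0.50721539 0.09778797 0.2769329 ] [ 0.10361793  0.57592323 -2.44480234]
```

View pics/c5.png

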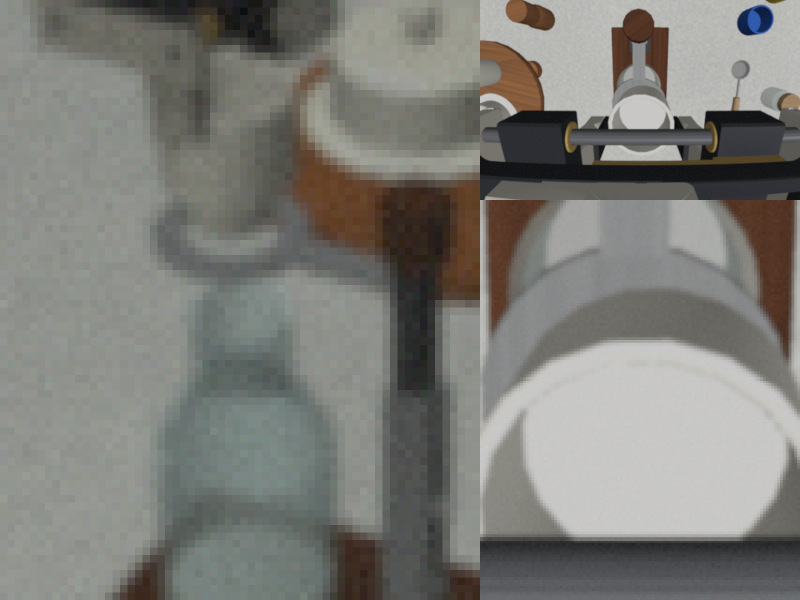

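The scene crop shows the spigot centred over the ring (spigot x≈232, ring x≈235). The wrist crop shows the rim and ring symmetric about x≈640. I'll lower while feeling for contact.

```bash
python3 -m crank '[{"dx":0,"dy":0.0015,"dz":-0.002,"twist":0,"grip":0},{"dx":0,"dy":0.0015,"dz":-0.004,"twist":0,"grip":0},{"dx":0,"dy":0.0015,"dz":-0.006,"twist":0,"grip":0},{"dx":0,"dy":0.0015,"dz":-0.008,"twist":0,"grip":0},{"dx":0,"dy":0.0015,"dz":-0.01,"twist":0,"grip":0}]'
```

```text
t: 15.28
eef_pos: [0.5067, 0.0995, 0.2657]
ee_rot: [3.141, 0.0, -0.0]
force: [-0.1, 0.7, -0.9]
width: 0.0612
gripper_force: 15.0
```

```bash
python3 -m crank '[{"dx":0,"dy":0,"dz":-0.001,"twist":0,"grip":0},{"dx":0,"dy":0,"dz":-0.002,"twist":0,"grip":0},{"dx":0,"dy":0,"dz":-0.003,"twist":0,"grip":0},{"dx":0,"dy":0,"dz":-0.004,"twist":0,"grip":0},{"dx":0,"dy":0,"dz":-0.005,"twist":0,"grip":0}]'
```

```text
t: 15.7
eef_pos: [0.5069, 0.1004, 0.2611]
ee_rot: [-3.14, -0.001, -0.0]
force: [-0.7, 5.0, 0.8]
width: 0.0609
gripper_force: 14.9
```

Chamfer contact is pushing toward +y, so I'll shift that way while lowering.

```bash
python3 -m crank '[{"dx":0,"dy":0.001,"dz":0,"twist":0,"grip":0},{"dx":0,"dy":0.002,"dz":-0.001,"twist":0,"grip":0},{"dx":0,"dy":0.002,"dz":-0.002,"twist":0,"grip":0},{"dx":0,"dy":0.002,"dz":-0.003,"twist":0,"grip":0},{"dx":0,"dy":0.002,"dz":-0.004,"twist":0,"grip":0}]'
```

```text
t: 16.12
eef_pos: [0.5066, 0.1011, 0.2566]
ee_rot: [3.141, 0.001, -0.0]
force: [-0.3, -0.3, -1.9]
width: 0.0614
gripper_force: 15.0
```

Free now. Continuing down towards about 0.242.

```bash
python3 -m crank '[{"dx":0,"dy":0,"dz":-0.0015,"twist":0,"grip":0},{"dx":0,"dy":0,"dz":-0.003,"twist":0,"grip":0},{"dx":0,"dy":0,"dz":-0.0045,"twist":0,"grip":0},{"dx":0,"dy":0,"dz":-0.006,"twist":0,"grip":0},{"dx":0,"dy":0,"dz":-0.0075,"twist":0,"grip":0}]'
```

```text
t: 16.53
eef_pos: [0.5068, 0.1014, 0.2494]
ee_rot: [3.141, 0.0, -0.0]
force: [0.1, -0.4, -2.1]
width: 0.0612
gripper_force: 15.0
```

```bash
python3 -m crank '[{"dx":0,"dy":0,"dz":-0.0007,"twist":0,"grip":0},{"dx":0,"dy":0,"dz":-0.0014,"twist":0,"grip":0},{"dx":0,"dy":0,"dz":-0.002,"twist":0,"grip":0},{"dx":0,"dy":0,"dz":-0.0025,"twist":0,"grip":0},{"dx":0,"dy":0,"dz":-0.003,"twist":0,"grip":0}]'
```

```text
t: 16.95
eef_pos: [0.507, 0.1015, 0.2468]
ee_rot: [3.142, -0.001, -0.0]
force: [-0.9, 0.4, 3.1]
width: 0.0609
gripper_force: 15.0
```

```bash
python3 -m crank '[{"dx":0,"dy":0,"dz":-0.0003,"twist":0,"grip":0},{"dx":0,"dy":0,"dz":-0.0006,"twist":0,"grip":0},{"dx":0,"dy":0,"dz":-0.001,"twist":0,"grip":0},{"dx":0,"dy":0,"dz":-0.001,"twist":0,"grip":0},{"dx":0,"dy":0,"dz":-0.001,"twist":0,"grip":0}]'
```

```text
t: 17.37
eef_pos: [0.5073, 0.1015, 0.2466]
ee_rot: [-3.141, -0.002, -0.0]
force: [-0.9, -0.9, 5.6]
width: 0.0609
gripper_force: 15.0
```

Firm, gentle stop: seated. I'll release, rise, and look.

```bash
python3 -m crank '[{"dx":0,"dy":0,"dz":0.0005,"twist":0,"grip":0},{"dx":0,"dy":0,"dz":0.0005,"twist":0,"grip":0.5},{"dx":0,"dy":0,"dz":0.0005,"twist":0,"grip":0.8},{"dx":0,"dy":0,"dz":0.0005,"twist":0,"grip":0.9},{"dx":0,"dy":0,"dz":0.0005,"twist":0,"grip":0.9}]'
python3 -m crank '[{"dx":0,"dy":0,"dz":0.002,"twist":0,"grip":0.9},{"dx":0,"dy":0,"dz":0.015,"twist":0,"grip":1},{"dx":0,"dy":0,"dz":0.04,"twist":0,"grip":1},{"dx":0,"dy":0,"dz":0.08,"twist":0,"grip":1},{"dx":0,"dy":0,"dz":0.12,"twist":0,"grip":1}]'
python3 - <<'E'
from h import *
s=arm.get_state();print(s['eef_pos'],s['force'])
w=save('wrist','w6.png')[:,:,::-1];a=save('scene','s6.png')[:,:,::-1];t=save('top','t6.png')[:,:,::-1]
o=np.zeros((600,800,3),np.uint8)
o[:,:400]=cv2.resize(a[130:220,290:350],(400,600),interpolation=3)
o[:250,400:]=cv2.resize(w,(400,250));o[250:,400:]=cv2.resize(t[140:280,140:300],(400,350),interpolation=3)
o[250:,400:]=cv2.resize(w[100:240,240:400],(400,350),interpolation=3)
cv2.imwrite('pics/c6.png',o)
E
```

```text
t: 17.78
eef_pos: [0.5067, 0.1016, 0.2458]
ee_rot: [3.142, 0.0, -0.0]
force: [-0.3, 0.3, 0.5]
width: 0.0795
gripper_force: 0.0
t: 18.2
eef_pos: [0.5061, 0.1011, 0.3668]
ee_rot: [3.14, 0.002, -0.0]
force: [0.6, 0.9, 0.3]
width: 0.0875
gripper_force: 0.0
[0.50610997 0.1011447  0.36683477] [0.62914442 0.92151625 0.33771014]
```

View pics/c6.png

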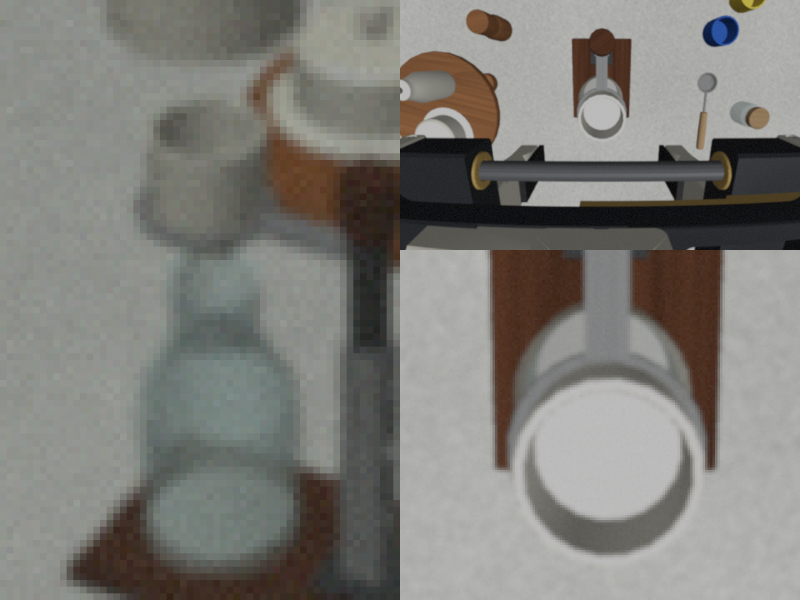

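The dripper sits level in the ring (scene crop: cup (155–270, 100–245); wrist crop: rim centred over the ring at (608,465)). The carafe and the neighbours are in place and the hand is clear.

```bash
python3 -c "
from station import arm
print(arm.job_done())"
```

```text
the job is handed in; nothing more can be done
None
```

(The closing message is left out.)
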